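Clear the bead packer's catch tray, then hold its outlet gate open at the marker

TASK

Take the two sealed bead boxes out of the packing machine's catch tray and set them down in the grey tote, without dropping them. Only then pull the machine's spring-loaded gate handle out along its rail until the handle's steel index tongue lines up with the blade of the steel marker beside the rail, and keep it there: finish while still holding the handle at the marker, because the gate springs shut if let go. Leave the jar and the compartment tray of loose beads where they are.

Things in the scene. Friction and masses are not known exactly. Their poses are not given: they have to be found in the camera images.
- machine: bead packing machine, fixed: grey cabinet 320 mm wide (x -205 to +115 mm), 260 mm high, clear hopper on top. Origin at table height at the foot of its front face; z up, local -y points out of the face (the pull direction), cabinet at y above 0. In front: the catch tray and, beside it, the gate rail (grey on a black foot, 52 mm wide, middle at x +50 mm, out to y -240 mm, top 30 mm above the table).
- tray_floor (a point): centre of the floor (top side, 4 mm above the table) of the machine's dark steel catch tray, at the machine's x -105, y -127 mm; tray 168 mm along the machine's x, 250 mm along its y, walls 4 mm thick, 18 mm high above the table; axes as the machine's
- box0: sealed clear box of beads with a white lid, one of two alike, 40 (its x) x 60 (its y) x 34 mm high, about 0.08 kg; origin at the centre of its underside. It starts lying flat on the floor of the machine's catch tray, lid up.
- box1: sealed clear box of beads with a white lid, one of two alike, 40 (its x) x 60 (its y) x 34 mm high, about 0.08 kg; origin at the centre of its underside. It starts lying flat on the floor of the machine's catch tray, lid up.
- tote: open grey plastic tote, loose on the table, 0.8 kg, outside 200 (x) x 280 (y) x 75 mm high, walls and floor 5 mm thick; origin at the centre of its underside.
- handle (a point): black upright grip block, 36 (x) x 22 (y) x 58 mm high, on the gate slide's aluminium carriage (44 x 60 mm); axes parallel to the machine's. This point: centre of its underside, 42 mm above the table (grip spans 42 to 100 mm). Shut, it stands at the machine's x +50, y -90 mm. A 4 mm wide steel index tongue at its foot, at local y 0, points to +x and ends 36 mm from the middle.
- gate (a joint): travel of the gate slide in m: 0 shut (the start), growing as the handle is pulled out along the machine's local -y, limit 0.115. A spring pulls it shut: about 3.5 N at 0, plus 0.7 N per 10 mm (10.5 N at 0.10); it goes back if let go.
- mark: steel marker fixed beside the rail, on the side away from the catch tray: block 16 x 16 x 24 mm with a 4 mm blade on top (local y 0), top 44 mm above the table; axes parallel to the machine's; origin at the centre of its underside, in line 50 mm to +x of the handle's path. It is 45 to 100 mm farther out than the shut handle; at the mark, handle and marker have the same y in the machine's frame.
- jar: bystander: amber glass jar with a steel cap, 44 mm across, 70 mm high; origin at the centre of its underside
- stock_tray: bystander: grey tray with 8 compartments of loose beads, 120 x 280 x 40 mm; origin at the centre of its underside

How it is judged:
On the way, in this order (a step that is already met when the one before it is completed fails the run):
1. both bead boxes lie in the tote, released and at rest (z of each of box0, box1 in the frame of tote below 0.06 m and x of box0 in the frame of tote between -0.09 and 0.09 m and y of box0 in the frame of tote between -0.13 and 0.13 m and x of box1 in the frame of tote between -0.09 and 0.09 m and y of box1 in the frame of tote between -0.13 and 0.13 m and contact force between the fingers and box0 below 0.1 N and contact force between the fingers and box1 below 0.1 N and linear speed of each of box0, box1 below 0.03 m/s), for 0.2 s.
2. the fingers hold the gate handle at the marker (y of handle in the frame of mark between -0.006 and 0.006 m and contact force between the fingers and gate above 3 N and velocity of joint gate between -0.01 and 0.01 m/s), for 0.5 s.
At the end, for the whole second after the job is handed in: Both boxes rest in the tote, untouched by the fingers, and the gripper is still holding the gate handle still, with its index within 6 mm of the marker along the rail and the fingers carrying the spring (more than 3 N on the handle), through the last second (all of step 1 and all of step 2); the arm keeps its last pose, push and grip.
It fails at once if the gate is pulled out (over 15 mm) before both boxes are in the tote (value of joint gate above 0.015 m and not (z of each of box0, box1 in the frame of tote below 0.06 m and x of box0 in the frame of tote between -0.09 and 0.09 m and y of box0 in the frame of tote between -0.13 and 0.13 m and x of box1 in the frame of tote between -0.09 and 0.09 m and y of box1 in the frame of tote between -0.13 and 0.13 m)).
It fails at once if a box is dropped or thrown (faster than 0.9 m/s while not in the fingers) ((linear speed of box0 above 0.9 m/s and contact force between the fingers and box0 below 0.05 N) or (linear speed of box1 above 0.9 m/s and contact force between the fingers and box1 below 0.05 N)).
It fails at once if a bystander (jar or compartment tray) is moved more than 30 mm (distance of any of jar, stock_tray from where it was at the start of the episode above 0.03 m).
It also fails if it takes over 67 s, if anything falls off the work surface, if the arm or the gripper's body presses on something with over 40 N, if the wrist force passes 120 N, or if a joint passes its speed limit or range.

ROBOT

A 6-joint arm with a two-finger parallel gripper is mounted at the origin on the work surface. World frame = base frame: x ahead of the robot, y to its left, z up, the work surface at z = 0. Lengths are in m, angles in rad, forces in N, time in s.
With the tool pointing down it reaches from about 0.35 to 0.775 m from the base axis. Payload 7.3 kg.
Tool frame: the origin (TCP) lies at the centre of the arm's flange, where the gripper is bolted on; the fingertips stand 178 mm ahead of it and the grasp point (between the pads) lies 159 mm ahead of it; z points along the fingers, y is the line along which they close (so a half turn about z gives the same grasp; the last joint's range is limited). The gripper opens to 92 mm and grips with 3 to 60 N. Pads are 19 mm wide; open, the fingers measure 130 mm over their backs; the gripper's body (75 mm by 190 mm) begins 47 mm behind the grasp point.
Start: joints at [0.994, 0.342, 1.524, -0, 1.275, -0.146], TCP at [0.219, 0.477, 0.405] pointing down, gripper open.
Joint ranges: [-2.53, 2.53], [-0.77, 2.02], [0.04, 2.7], [-1, 4.14], [0.28, 2.66], [-3.11, 3.11]. Speed limits (rad/s): [2.57, 2.57, 3.14, 3.14, 3.14, 3.14].

INTERFACE

Orientations are given as [roll, pitch, yaw] about the fixed x, y, z axes, in that order (R = Rz(yaw) Ry(pitch) Rx(roll)).
In Python, from cell import telemetry, vision, ticket gives the robot as it stands.
- The arm moves only by the shell command python3 -m crank 'ROWS' [FORCE]. ROWS is JSON, a list of rows, each a list of 5 numbers: the gripper command: -1 is shut, 1 is fully open, values between are in proportion, then the shift along the tool's x, y, z in mm, then the turn about the tool's z in rad. In form: [[fingers, dx, dy, dz, roll], ...]. A call has 1 to 12 rows; each row is the pose to reach, as a shift and turn from the pose commanded when the call began, along the tool's axes at that moment; what a row does not reach only later rows make up. A row lasts 1/12 s, in which the tool goes at most 41.7 mm and 7.16 degrees, less where a joint would pass 70% of its speed; a pose out of reach is approached as far as the arm can. A call with a gripper value outside its range is refused whole. The fingers move at their own pace and stop on an object; FORCE is the grip in N (left out, the last holds). Time passes only in rows, so rows that repeat a pose let the fingers close. It gives the time, the measured TCP pose, the force, the opening and the grip force at its end, in the units of the state.
- telemetry.observe(): the state, without advancing time (a new reading comes with each control period).
- vision.read_camera(name): name is "scene" or "top"; returns (picture, depth): 400x640x3 uint8, red, green, blue; 400x640 float32, m along the optical axis (not along the pixel's ray), 0 where there is no reading.
- vision.get_calibration(name): a dict with "camera_matrix" (3x3 intrinsics, pixels), "rvec" (rotation vector, rad) and "tvec" (3), from world to camera coordinates, as OpenCV has them. Camera axes: x right, y down, z forward; pixel columns grow to the right and rows downward; lengths in m; the calibration is good to about 2 mm. A picture is of the moment at which its call begins. get_calibration takes no time and is no camera call.
- ticket.hand_in(): hands the job in; it is judged then, once.
The state is a dict: "time": time; "qpos": joint angles; "qvel": joint speeds; "joint_efforts": joint torques, N m; "tool_pos": TCP position; "tool_rot": TCP orientation; "contact_force": force on the tool from outside, world axes, zero at the start; "torque": the same for the moment, N m; "opening": finger opening in m; "grip_force": force on a finger pad.
Only numpy, scipy, OpenCV 4.12 (cv2) and the standard library are available. Lean on these libraries where they do the work, as an engineer would, in place of code of your own. Each camera call takes 0.05 s, during which the arm holds its last target. There are 200 camera calls.

## Working session

There is one attempt and no reset: what is moved stays moved. The work goes in short steps, Python scripts to look and compute and a shell command to move; the robot and the scene stay as the last step left them, time stands still between calls to the robot, and variables do not carry over. Pictures are saved under pics/ and viewed, at most 10 in all, crops included, and the job is handed in when it is done.

```bash
mkdir -p pics; python3 - <<'E'
from cell import telemetry, vision
import cv2,numpy as np
for n in("top","scene"):
    p,d=vision.read_camera(n); cv2.imwrite(f"pics/{n}0.png",p[:,:,::-1]); np.save(f"pics/{n}d0.npy",d)
    print(n,vision.get_calibration(n))
print(telemetry.observe())
E
```

```text
top {'camera_matrix': array([[505.27558527,   0.        , 315.40435451],
       [  0.        , 505.27558527, 204.89523869],
       [  0.        ,   0.        ,   1.        ]]), 'rvec': array([ 2.12671695, -2.16297043,  0.15794275]), 'tvec': array([0.0444867 , 0.58910053, 1.21111917])}
scene {'camera_matrix': array([[370.65087593,   0.        , 322.53971293],
       [  0.        , 370.65087593, 201.98277423],
       [  0.        ,   0.        ,   1.        ]]), 'rvec': array([ 1.25533043,  2.38430139, -0.83949864]), 'tvec': array([ 0.30877574, -0.34496108,  1.1224345 ])}
{'time': 0.1, 'qpos': array([ 9.93976115e-01,  3.42653782e-01,  1.52494082e+00,  1.08460735e-06,
        1.27540702e+00, -1.46017184e-01]), 'qvel': array([ 0.00079929, -0.00139817, -0.00404876, -0.00031345,  0.0009084 ,
       -0.00175594]), 'joint_efforts': array([ 1.69621737e-03, -4.32005346e+01, -2.44694906e+01,  7.17527303e-02,
        5.26627048e-02, -6.13533484e-05]), 'tool_pos': array([0.21915838, 0.47692948, 0.40410716]), 'tool_rot': array([-3.14019883e+00, -2.06028698e-04,  2.71078917e+00]), 'contact_force': array([-0.28686816, -0.47512077, -0.42440083]), 'torque': array([ 0.04811294, -0.00461144, -0.02915147]), 'grip_force': 0.0, 'opening': 0.09184346704478276}
```

View pics/top0.png

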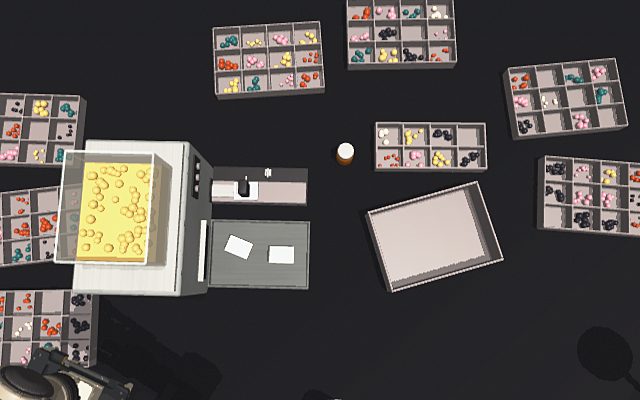

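View pics/scene0.png

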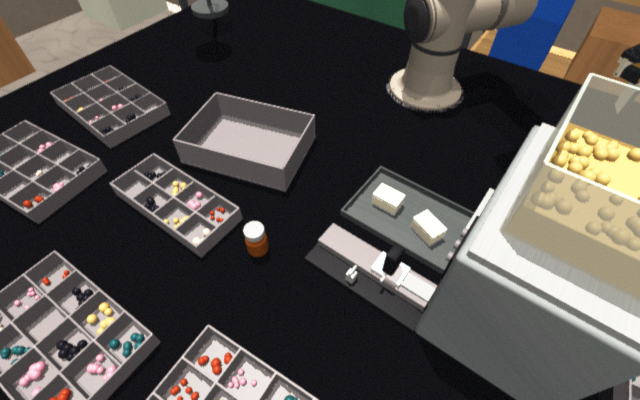

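The top picture shows the machine at left, with boxes at (238,246) and (282,254), handle at (244,187), marker at (268,173), tote around (435,237) and jar at (345,153). Next I'll enlarge the tray and rail area.

```bash
python3 - <<'E'
import cv2
p=cv2.imread("pics/top0.png")
cv2.imwrite("pics/crop1.png",cv2.resize(p[160:295,190:323],(798,810),interpolation=2)[:600])
cv2.imwrite("pics/crop1.png",cv2.resize(p[160:280,190:350],(800,600),interpolation=2))
E
cat > h.py <<'E'
import numpy as np,cv2
from cell import vision,telemetry
def px2w(n,u,v,z):
    c=vision.get_calibration(n);R=cv2.Rodrigues(c["rvec"])[0];K=c["camera_matrix"]
    r=R.T@np.linalg.inv(K)@[u,v,1];o=-R.T@c["tvec"]
    return o+r*(z-o[2])/r[2]
def dp(n,d,u,v):
    c=vision.get_calibration(n);R=cv2.Rodrigues(c["rvec"])[0]
    return R.T@(d[v,u]*(np.linalg.inv(c["camera_matrix"])@[u,v,1])-c["tvec"])
E
```

```text
(no output)
```

View pics/crop1.png

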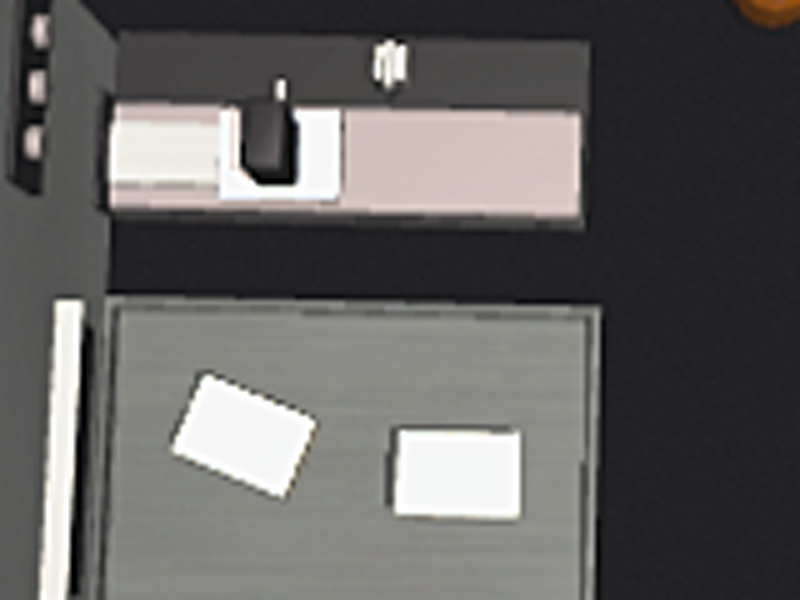

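The enlarged crop (scale 5, offset 190,160) shows box tops at crop (244,435) and (458,474), the tongue at (281,88), the marker blade near (392,62), and the rail top edge from (112,104) to (582,110) with its bottom edge at (580,217).

```bash
python3 - <<'E'
from h import *
p=cv2.imread("pics/top0.png");d=np.load("pics/topd0.npy")
W=lambda u,v,z:px2w("top",190+(u+.5)/5-.5,160+(v+.5)/5-.5,z)
np.set_printoptions(precision=4,suppress=True)
m=np.zeros(p.shape[:2],np.uint8);m[228:270,215:305]=(p[228:270,215:305].min(2)>200)
m=cv2.resize(m*255,None,fx=8,fy=8,interpolation=2)
for c in cv2.findContours((m>127).astype(np.uint8),0,2)[0]:
    if cv2.contourArea(c)<3000: continue
    b=cv2.boxPoints(cv2.minAreaRect(c));q=np.array([px2w("top",(x+.5)/8-.5,(y+.5)/8-.5,.038) for x,y in b])
    e=[q[1]-q[0],q[2]-q[1]];l=[np.linalg.norm(x) for x in e];L=e[int(np.argmax(l))]
    print("box",q.mean(0),l,"long dir",np.degrees(np.arctan2(L[1],L[0]))%180, "depthpt",dp("top",d,int(b[:,0].mean()/8),int(b[:,1].mean()/8)))
A,B,C,D=W(112,104,.03),W(582,110,.03),W(580,217,.03),W(110,212,.03)
print("rail",A,B,C,D,"width",np.linalg.norm(B-C),"dir",[np.degrees(np.arctan2(*(x[1::-1]))) for x in(B-A,C-D)])
print("tongue",W(281,88,.044),"mark",W(391,62,.044),"handle top",W(258,140,.1))
t=[W(107,300,.018),W(600,308,.018)];print("tray far edge",t,np.degrees(np.arctan2(*(t[1]-t[0])[1::-1])))
# tote rim corners z=.075
q=np.array([px2w("top",*a,.075) for a in[(368,212),(478,182),(503,261),(391,291)]]);print("tote",q,q.mean(0),[np.linalg.norm(q[i]-q[i-1]) for i in range(4)])
print("jar",px2w("top",345,149,.07))
s=[px2w("top",*a,.04) for a in[(375,122),(486,122),(486,171),(375,171)]];print("stock",np.array(s))
o=telemetry.observe();print(o["tool_pos"],o["tool_rot"])
E
```

```text
box [0.47   0.1211 0.038 ] [np.float64(0.06131478383259064), np.float64(0.04134737973250147)] long dir 89.03211151226135 depthpt [0.47   0.1211 0.038 ]
box [0.4899 0.2264 0.038 ] [np.float64(0.042545589501664614), np.float64(0.062265207406445956)] long dir 66.5759039379733 depthpt [0.489  0.227  0.0376]
rail [0.6588 0.2949 0.03  ] [0.6517 0.0573 0.03  ] [0.597 0.059 0.03 ] [0.6036 0.2952 0.03  ] width 0.05470957955053674 dir [np.float64(-91.72252237691303), np.float64(-91.59111052803128)]
tongue [0.6627 0.2075 0.044 ] mark [0.6751 0.1524 0.044 ] handle top [0.626  0.2106 0.1   ]
tray far edge [array([0.5605, 0.2986, 0.018 ]), array([0.5522, 0.0498, 0.018 ])] -91.90703775537052
tote [[ 0.5656 -0.0921  0.075 ]
 [ 0.6347 -0.3623  0.075 ]
 [ 0.4426 -0.4095  0.075 ]
 [ 0.3767 -0.1404  0.075 ]] [ 0.5049 -0.2511  0.075 ] [np.float64(0.1949686800599581), np.float64(0.2788458550219719), np.float64(0.19786281784986973), np.float64(0.2770760038987057)]
jar [ 0.7241 -0.0409  0.07  ]
stock [[ 0.8015 -0.1211  0.04  ]
 [ 0.7966 -0.4041  0.04  ]
 [ 0.6691 -0.3957  0.04  ]
 [ 0.6739 -0.1168  0.04  ]]
[0.2192 0.4769 0.4041] [-3.1402 -0.0002  2.7108]
```

```bash
cat >> h.py <<'E'
def go(x,y,z,a,o=None):
    "world grasp point + closing axis angle (deg) -> dx dy dz mm, roll"
    o=o or telemetry.observe();t=o["tool_pos"];a0=o["tool_rot"][2]-np.pi/2
    g=np.array([t[0],t[1],t[2]-.159]);w=(np.array([x,y,z])-g)*1000
    r=(a0-np.radians(a)+np.pi/2)%np.pi-np.pi/2
    c,s=np.cos(a0),np.sin(a0)
    print("d",np.round([-s*w[0]+c*w[1],c*w[0]+s*w[1],-w[2]],1),"roll",round(r,3),"at",g.round(4),"ydeg",round(np.degrees(a0),1))
E
python3 - <<'E'
from h import *
go(.30,.20,.24,65)
d=np.load("pics/topd0.npy")
for v in(225,240,255,270):print([dp("top",d,u,v).round(3).tolist() for u in(201,203,207,209)])
E
```

```text
d [-189.1 -217.9    5.1] roll 0.006 at [0.2192 0.4769 0.2451] ydeg 65.3
[[0.537, 0.302, 0.113], [0.536, 0.297, 0.115], [0.543, 0.301, 0.054], [0.547, 0.303, 0.021]]
[[0.501, 0.301, 0.115], [0.501, 0.296, 0.116], [0.506, 0.3, 0.053], [0.509, 0.303, 0.016]]
[[0.467, 0.3, 0.119], [0.467, 0.296, 0.113], [0.471, 0.306, 0.024], [0.472, 0.303, 0.017]]
[[0.433, 0.3, 0.114], [0.432, 0.295, 0.117], [0.434, 0.306, 0.02], [0.434, 0.301, 0.02]]
```

```bash
python3 -m crank '[[1,-25,-30,0,0],[1,-50,-60,0,0],[1,-75,-90,0,0],[1,-105,-120,0,0],[1,-130,-150,0,0],[1,-160,-185,0,0],[1,-189,-218,5,0],[1,-189,-218,5,0],[1,-189,-218,5,0]]' 20
python3 - <<'E'
from h import *
go(.47,.121,.12,-1)
E
```

```text
time: 0.85
tool_pos: [0.3004, 0.1981, 0.3995]
tool_rot: [-3.141, -0.0, 2.706]
contact_force: [0.2, 1.1, -0.8]
opening: 0.0915
grip_force: 0.0
d [-186.3    1.8  120.5] roll 1.152 at [0.3004 0.1981 0.2405] ydeg 65.0
```

```bash
python3 -m crank '[[1,-20,0,10,0.12],[1,-40,0,20,0.24],[1,-60,0,35,0.36],[1,-80,0,50,0.48],[1,-100,0,60,0.6],[1,-120,0,75,0.72],[1,-140,1,90,0.84],[1,-160,2,105,0.96],[1,-186,2,120,1.08],[1,-186,2,120,1.152],[1,-186,2,120,1.152],[1,-186,2,120,1.152]]'
python3 - <<'E'
from h import *
go(.47,.121,.031,-1)
E
```

```text
time: 1.85
tool_pos: [0.4696, 0.1256, 0.2793]
tool_rot: [-3.14, -0.0, 1.562]
contact_force: [-0.5, 0.0, 0.8]
opening: 0.0918
grip_force: 0.0
d [-4.6  0.5 89.3] roll 0.009 at [0.4696 0.1256 0.1203] ydeg -0.5
```

```bash
python3 -m crank '[[1,-2,0,25,0],[1,-4,0,50,0],[1,-4,0,75,0],[1,-4,0,89,0],[1,-4,0,89,0],[1,-4,0,89,0],[-1,-4,0,89,0],[-1,-4,0,89,0],[-1,-4,0,89,0],[-1,-4,0,89,0],[-1,-4,0,89,0],[-1,-4,0,89,0]]' 20
python3 -m crank '[[-1,0,0,0,0],[-1,0,0,0,0],[-1,0,0,0,0],[-1,0,0,0,0]]'
python3 - <<'E'
from h import *
go(.47,.121,.14,-1)
E
```

```text
time: 2.85
tool_pos: [0.4698, 0.1202, 0.1911]
tool_rot: [3.141, -0.0, 1.559]
contact_force: [0.5, -0.4, -0.6]
opening: 0.0565
grip_force: 0.0
time: 3.18
tool_pos: [0.4696, 0.1201, 0.1907]
tool_rot: [-3.141, 0.0, 1.559]
contact_force: [-2.0, 0.1, 1.3]
opening: 0.04
grip_force: 20.0
d [   0.9    0.4 -108.3] roll 0.005 at [0.4696 0.1201 0.0317] ydeg -0.7
```

```bash
python3 -m crank '[[-1,0,0,-10,0],[-1,0,0,-30,0],[-1,0,0,-55,0],[-1,0,0,-80,0],[-1,0,0,-105,0],[-1,0,0,-125,0],[-1,0,0,-130,0],[-1,0,0,-130,0]]'
python3 - <<'E'
from h import *
go(.5515,-.239,.15,-75.7)
E
```

```text
time: 3.85
tool_pos: [0.4699, 0.1202, 0.3223]
tool_rot: [3.138, -0.001, 1.559]
contact_force: [-0.7, -0.4, -1.4]
opening: 0.04
grip_force: 20.0
d [-358.2   85.9   13.3] roll 1.309 at [0.4699 0.1202 0.1633] ydeg -0.7
```

```bash
python3 -m crank '[[-1,-20,5,0,0.1],[-1,-50,12,0,0.2],[-1,-85,20,0,0.32],[-1,-120,29,0,0.44],[-1,-155,37,0,0.56],[-1,-190,46,0,0.68],[-1,-225,54,0,0.8],[-1,-260,62,0,0.92],[-1,-295,71,0,1.04],[-1,-325,78,5,1.15],[-1,-350,84,10,1.25],[-1,-358,86,13,1.309]]'
python3 -m crank '[[-1,0,0,0,0],[-1,0,0,0,0],[-1,0,0,0,0]]'
python3 - <<'E'
from h import *
go(.5515,-.239,.0335,-75.7)
p,d=vision.read_camera("top");cv2.imwrite("pics/crop2.png",cv2.resize(p[140:300,330:540,::-1],(788,600)))
E
```

```text
time: 4.85
tool_pos: [0.5512, -0.2425, 0.3049]
tool_rot: [-3.141, 0.002, 0.242]
contact_force: [-0.1, -0.1, -0.8]
opening: 0.0401
grip_force: 20.0
time: 5.1
tool_pos: [0.5512, -0.2379, 0.3068]
tool_rot: [-3.14, 0.001, 0.252]
contact_force: [-0.6, 0.4, -0.7]
opening: 0.0398
grip_force: 20.0
d [1.000e-01 1.200e+00 1.143e+02] roll 0.003 at [ 0.5512 -0.2379  0.1478] ydeg -75.5
```

View pics/crop2.png

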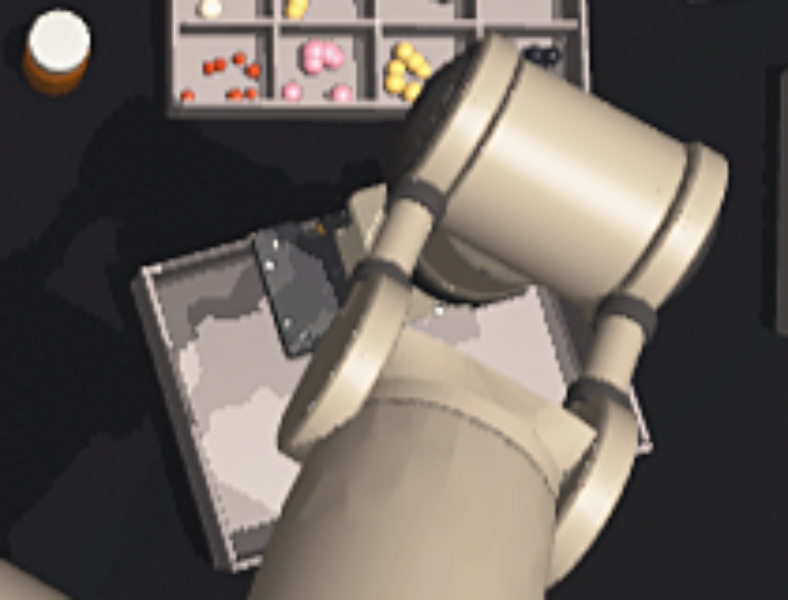

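The gripper body (crop 255–350, 200–355) lies aligned with the tote, close to its far wall (edge through (145,265) and (490,180)). I'll lower the box 5 mm further in.

```bash
python3 -m crank '[[-1,-3,1,20,0],[-1,-5,1,45,0],[-1,-5,1,70,0],[-1,-5,1,90,0],[-1,-5,1,102,0],[-1,-5,1,109,0],[-1,-5,1,113,0],[-1,-5,1,114.5,0],[-1,-5,1,114.5,0],[-1,-5,1,114.5,0]]'
```

```text
time: 5.98
tool_pos: [0.5472, -0.2411, 0.1943]
tool_rot: [3.14, -0.001, 0.25]
contact_force: [-0.2, -0.4, -0.9]
opening: 0.0397
grip_force: 20.0
```

```bash
python3 -m crank '[[-1,0,0,1,0],[-1,0,0,2,0],[-1,0,0,2,0]]'
python3 -m crank '[[1,0,0,0,0],[1,0,0,0,0],[1,0,0,0,0],[1,0,0,0,0],[1,0,0,0,0],[1,0,0,0,0],[1,0,0,-20,0],[1,0,0,-50,0],[1,0,0,-85,0],[1,0,0,-120,0],[1,0,0,-130,0],[1,0,0,-130,0]]'
python3 - <<'E'
from h import *
a=np.radians(66.6);go(.4899-.015*np.cos(a),.2264-.015*np.sin(a),.15,-18)
E
```

```text
time: 6.23
tool_pos: [0.547, -0.2412, 0.1918]
tool_rot: [3.141, -0.001, 0.25]
contact_force: [0.4, 0.2, 1.4]
opening: 0.0399
grip_force: 20.0
time: 7.23
tool_pos: [0.5474, -0.2413, 0.3249]
tool_rot: [3.136, -0.005, 0.25]
contact_force: [0.3, -0.2, -0.6]
opening: 0.0915
grip_force: 0.0
d [  50.8 -455.6   15.9] roll -1.007 at [ 0.5474 -0.2413  0.1659] ydeg -75.7
```

```bash
python3 -m crank '[[1,3,-25,0,-0.08],[1,7,-65,0,-0.18],[1,11,-105,0,-0.28],[1,16,-145,0,-0.38],[1,21,-185,0,-0.48],[1,25,-225,0,-0.58],[1,30,-265,0,-0.68],[1,34,-305,4,-0.78],[1,39,-345,8,-0.88],[1,43,-385,12,-0.95],[1,48,-425,16,-1.0],[1,51,-456,16,-1.007]]'
python3 -m crank '[[1,0,0,0,0],[1,0,0,0,0],[1,0,0,0,0]]'
python3 - <<'E'
from h import *
a=np.radians(66.6);go(.4899-.015*np.cos(a),.2264-.015*np.sin(a),.031,-18)
E
```

```text
time: 8.23
tool_pos: [0.482, 0.2159, 0.3026]
tool_rot: [-3.138, 0.002, 1.261]
contact_force: [1.3, -0.3, -0.7]
opening: 0.0919
grip_force: 0.0
time: 8.48
tool_pos: [0.4832, 0.213, 0.3039]
tool_rot: [-3.14, 0.002, 1.257]
contact_force: [-0.3, -0.4, 0.4]
opening: 0.0918
grip_force: 0.0
d [-1.000e-01  8.000e-01  1.139e+02] roll 0.001 at [0.4832 0.213  0.1449] ydeg -18.0
```

```bash
python3 -m crank '[[1,0,1,20,0],[1,0,1,45,0],[1,0,1,70,0],[1,0,1,95,0],[1,0,1,108,0],[1,0,1,114,0],[1,0,1,114,0],[1,0,1,114,0]]'
python3 -m crank '[[-1,0,0,0,0],[-1,0,0,0,0],[-1,0,0,0,0],[-1,0,0,0,0],[-1,0,0,0,0],[-1,0,0,0,0],[-1,0,0,0,0],[-1,0,0,0,0],[-1,0,0,0,0],[-1,0,0,0,0],[-1,0,0,0,0],[-1,0,0,0,0]]' 20
```

```text
time: 9.15
tool_pos: [0.4849, 0.2123, 0.1915]
tool_rot: [3.141, -0.0, 1.255]
contact_force: [0.0, 0.5, -0.4]
opening: 0.0919
grip_force: 0.0
time: 10.15
tool_pos: [0.4844, 0.2132, 0.1912]
tool_rot: [-3.142, -0.0, 1.257]
contact_force: [-0.1, 0.6, 0.8]
opening: 0.041
grip_force: 19.4
```

```bash
python3 -m crank '[[-1,0,0,-10,0],[-1,0,0,-30,0],[-1,-3,0,-50,0],[-1,-8,0,-75,0],[-1,-15,0,-100,0],[-1,-20,0,-125,0],[-1,-20,0,-130,0],[-1,-20,0,-130,0]]'
python3 - <<'E'
from h import *
go(.4556,-.2636,.15,-75.7)
E
```

```text
time: 10.82
tool_pos: [0.4786, 0.1941, 0.3235]
tool_rot: [3.137, -0.003, 1.256]
contact_force: [1.1, 0.8, -0.8]
opening: 0.0408
grip_force: 19.4
d [-442.3  119.7   14.5] roll 1.007 at [0.4786 0.1941 0.1645] ydeg -18.0
```

```bash
python3 -m crank '[[-1,-20,5,0,0.06],[-1,-55,15,0,0.15],[-1,-93,25,0,0.25],[-1,-131,35,0,0.35],[-1,-169,46,0,0.45],[-1,-207,56,0,0.55],[-1,-245,66,0,0.65],[-1,-283,77,0,0.75],[-1,-321,87,4,0.85],[-1,-359,97,8,0.93],[-1,-397,107,12,0.98],[-1,-425,115,14,1.0]]'
python3 -m crank '[[-1,-10,2,0,0],[-1,-17,4,0,0.007],[-1,-17,4,0,0.007],[-1,-17,4,0,0.007]]'
python3 - <<'E'
from h import *
go(.4556,-.2636,.0335,-75.7)
E
```

```text
time: 11.82
tool_pos: [0.4556, -0.2482, 0.3053]
tool_rot: [-3.14, 0.002, 0.253]
contact_force: [0.1, -0.2, -0.7]
opening: 0.041
grip_force: 19.4
time: 12.15
tool_pos: [0.4407, -0.2528, 0.3067]
tool_rot: [-3.14, 0.001, 0.25]
contact_force: [0.3, 0.2, -1.4]
opening: 0.0403
grip_force: 19.4
d [ 11.8  14.1 114.2] roll 0.001 at [ 0.4407 -0.2528  0.1477] ydeg -75.7
```

```bash
python3 -m crank '[[-1,12,14,0,0],[-1,12,14,20,0],[-1,12,14,45,0],[-1,12,14,70,0],[-1,12,14,90,0],[-1,12,14,102,0],[-1,12,14,109,0],[-1,12,14,113,0],[-1,12,14,116,0],[-1,12,14,116,0],[-1,12,14,116,0]]'
```

```text
time: 13.07
tool_pos: [0.4565, -0.2642, 0.1921]
tool_rot: [3.14, -0.001, 0.25]
contact_force: [-0.2, 0.3, -0.0]
opening: 0.0407
grip_force: 19.4
```

```bash
python3 -m crank '[[1,0,0,0,0],[1,0,0,0,0],[1,0,0,0,0],[1,0,0,0,0],[1,0,0,0,0],[1,0,0,0,0],[1,0,0,-20,0],[1,0,0,-50,0],[1,0,0,-85,0],[1,0,0,-120,0],[1,0,0,-150,0],[1,0,0,-150,0]]'
python3 - <<'E'
from h import *
go(.628,.10,.20,-1.8)
E
```

```text
time: 14.07
tool_pos: [0.457, -0.2651, 0.3474]
tool_rot: [3.133, -0.007, 0.25]
contact_force: [0.3, -1.2, 0.0]
opening: 0.0918
grip_force: 0.0
d [ 256.  -311.5  -11.6] roll -1.289 at [ 0.457  -0.2651  0.1884] ydeg -75.7
```

```bash
python3 -m crank '[[1,15,-18,-5,-0.08],[1,37,-45,-12,-0.2],[1,60,-72,-12,-0.32],[1,82,-100,-12,-0.44],[1,105,-127,-12,-0.56],[1,127,-155,-12,-0.68],[1,150,-182,-12,-0.8],[1,172,-210,-12,-0.92],[1,195,-237,-12,-1.04],[1,217,-265,-12,-1.16],[1,240,-290,-12,-1.25],[1,256,-311,-12,-1.289]]'
python3 -m crank '[[1,0,0,0,0],[1,0,0,0,0]]'
python3 - <<'E'
from h import *
p,d=vision.read_camera("top");cv2.imwrite("pics/top3.png",p[:,:,::-1])
go(.628,.208,.145,-1.8)
E
```

```text
time: 15.07
tool_pos: [0.628, 0.1026, 0.3524]
tool_rot: [-3.141, -0.0, 1.545]
contact_force: [0.7, -0.2, 0.8]
opening: 0.0919
grip_force: 0.0
time: 15.23
tool_pos: [0.6273, 0.1015, 0.3521]
tool_rot: [-3.14, 0.0, 1.541]
contact_force: [-0.8, -0.6, 0.5]
opening: 0.0916
grip_force: 0.0
d [107.6  -2.4  48.3] roll -0.0 at [0.627  0.1004 0.1933] ydeg -1.8
```

View pics/top3.png

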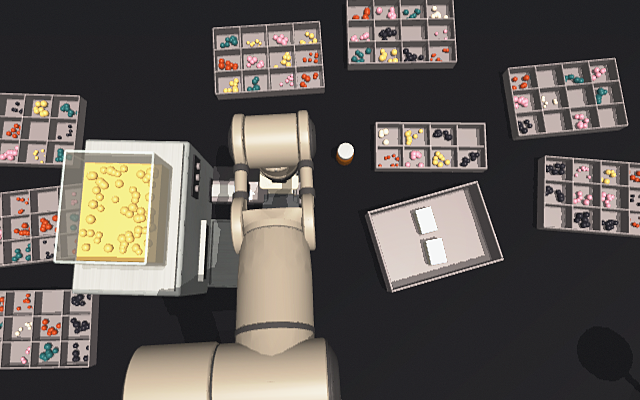

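The picture shows both boxes flat in the tote, at (427,220) and (433,251), apart from each other. On to the handle.

```bash
python3 -m crank '[[1,30,-1,12,0],[1,65,-2,30,0],[1,95,-2,45,0],[1,107.5,-2,48,0],[1,107.5,-2,70,0],[1,107.5,-2,95,0],[1,107.5,-2,113,0],[1,107.5,-2,113,0],[1,107.5,-2,113,0]]'
python3 -m crank '[[-1,0,0,0,0],[-1,0,0,0,0],[-1,0,0,0,0],[-1,0,0,0,0],[-1,0,0,0,0],[-1,0,0,0,0],[-1,0,0,0,0],[-1,0,0,0,0],[-1,0,0,0,0],[-1,0,0,0,0],[-1,0,0,0,0],[-1,0,0,0,0]]' 50
python3 - <<'E'
from h import *
go(.628,.208,.08,-1.8)
E
```

```text
time: 16.03
tool_pos: [0.6287, 0.2063, 0.24]
tool_rot: [-3.14, 0.001, 1.537]
contact_force: [-0.4, -1.0, 0.7]
opening: 0.0919
grip_force: 0.0
time: 17.03
tool_pos: [0.6282, 0.2078, 0.2402]
tool_rot: [-3.14, 0.0, 1.539]
contact_force: [-5.7, -0.3, 3.6]
opening: 0.036
grip_force: 50.0
d [ 0.2 -0.2  1.2] roll -0.001 at [0.6282 0.2078 0.0812] ydeg -1.8
```

```bash
python3 -m crank '[[-1,-4,0,0,0],[-1,-10,0,0,0],[-1,-17,0,0,0],[-1,-24,0,0,0],[-1,-31,0,0,0],[-1,-38,0,0,0],[-1,-45,0,0,0],[-1,-51,0,0,0],[-1,-54.5,0,0,0],[-1,-54.5,0,0,0],[-1,-54.5,0,0,0]]'
python3 - <<'E'
from h import *
go(.628,.208,.08,-1.8)
for n in("top","scene"):
    p,d=vision.read_camera(n);cv2.imwrite(f"pics/{n}4.png",p[:,:,::-1])
q=cv2.imread("pics/scene4.png");cv2.imwrite("pics/crop4.png",cv2.resize(q[205:305,300:433],(798,600),interpolation=2))
q=cv2.imread("pics/top4.png");cv2.imwrite("pics/crop5.png",cv2.resize(q[150:225,220:320],(800,600),interpolation=2))
E
```

```text
time: 17.95
tool_pos: [0.6261, 0.1545, 0.2402]
tool_rot: [-3.139, -0.002, 1.539]
contact_force: [-6.2, 6.9, 3.5]
opening: 0.0357
grip_force: 50.0
d [53.6  0.2  1.2] roll -0.001 at [0.6261 0.1545 0.0812] ydeg -1.8
```

View pics/crop4.png

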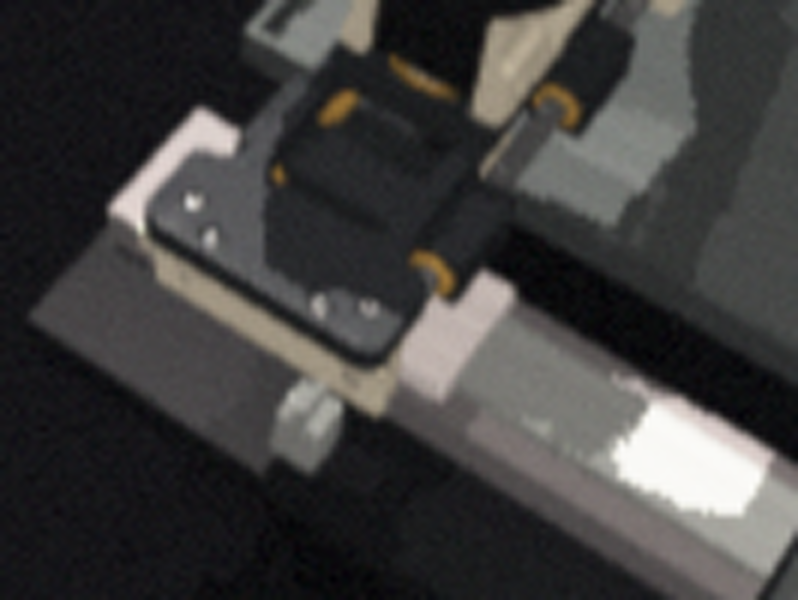

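View pics/crop5.png

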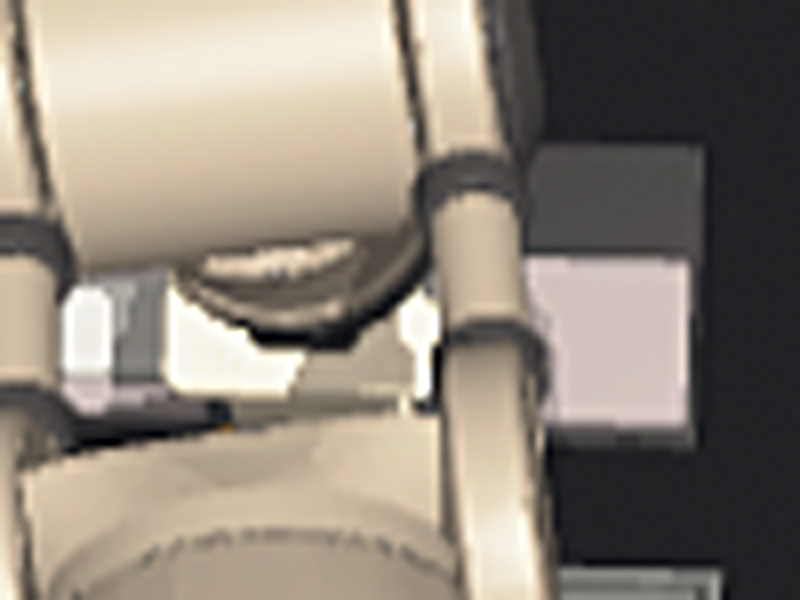

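The scene crop shows the marker at crop (310,405), while the gripper hides the tongue; the top crop shows neither. I'll cross-check the travel with the scene picture taken before the arm was in the way.

```bash
python3 - <<'E'
from h import *
q=cv2.imread("pics/scene0.png");cv2.imwrite("pics/crop6.png",cv2.resize(q[230:305,325:425],(800,600),interpolation=2))
c=vision.get_calibration("scene")
for w in([.6627,.2075,.044],[.6751,.1524,.044],[.677,.1524,.044]):
    u=cv2.projectPoints(np.array([w]),c["rvec"],c["tvec"],c["camera_matrix"],None)[0].ravel();print((u-[325,230]+.5)*8)
E
```

```text
[457.91871371 411.96830953]
[220.68092923 328.6683965 ]
[216.36000481 334.75938398]
```

View pics/crop6.png

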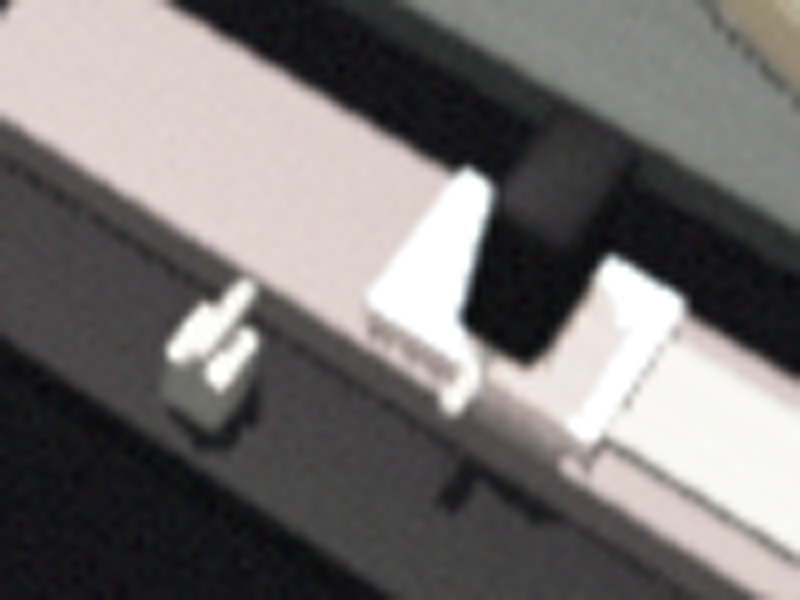

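```bash
python3 - <<'E'
from h import *
W=lambda u,v,z:px2w("scene",325+(u+.5)/8-.5,230+(v+.5)/8-.5,z)
o=np.array([-.031,-.9995])
for zt in(.042,.046):
    T=W(455,406,zt)
    for m in((247,292),(218,335)):
        M=W(*m,.044);print(T.round(4),M.round(4),((M-T)[:2]@o).round(4))
E
```

```text
[0.6608 0.2061 0.042 ] [0.6635 0.1526 0.044 ] 0.0534
[0.6608 0.2061 0.042 ] [0.6769 0.1529 0.044 ] 0.0527
[0.6629 0.2067 0.046 ] [0.6635 0.1526 0.044 ] 0.054
[0.6629 0.2067 0.046 ] [0.6769 0.1529 0.044 ] 0.0533
```

The two views agree (53–55 mm) and the handle has moved 53.3 mm. Now I hold, then hand in.

```bash
python3 -m crank '[[-1,0,0,0,0],[-1,0,0,0,0],[-1,0,0,0,0],[-1,0,0,0,0],[-1,0,0,0,0],[-1,0,0,0,0],[-1,0,0,0,0],[-1,0,0,0,0],[-1,0,0,0,0],[-1,0,0,0,0],[-1,0,0,0,0],[-1,0,0,0,0]]' && python3 - <<'E'
from h import *
o=telemetry.observe();print(o["tool_pos"],o["contact_force"],o["opening"])
from cell import ticket
if abs(o["tool_pos"][1]-.1545)<.002 and 5<o["contact_force"][1]<10: print(ticket.hand_in())
E
```

```text
time: 19.05
tool_pos: [0.6261, 0.1548, 0.2401]
tool_rot: [-3.139, -0.002, 1.539]
contact_force: [-6.0, 7.3, 2.6]
opening: 0.0355
grip_force: 50.0
[0.62611224 0.15476818 0.24013578] [-6.04244119  7.28809598  2.5912673 ] 0.03550005264227676
the job is handed in; nothing more can be done
None
```

I handed the job in with both boxes flat in the tote and the gripper holding the gate handle, pulled out 53 mm against a marker measured at 53–55 mm; the gripper hid the tongue, so I could not see the final alignment, and no verdict came back.

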